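Photograph the distillation fractions and put them away

TASK

Stand every amber fraction jar that is on the bench upright on the white photo panel, then push the lever of the run counter all the way down and let it spring back up. With all the jars standing on the panel, half-press the camera's two-stage release key to its first click and hold it there for about a second to focus, then press it fully down to take the photograph and let it go. Finally stand all the jars upright in the grey tray, and leave the other things on the bench where they are.

Things in the scene. Friction and masses are not known exactly. Their poses are not given: they have to be found in the camera images.
- jar_a: A sealed amber glass jar with a black screw cap and a paper label, a plain upright cylinder 62 mm across and 70 mm tall (cap 60 mm across, 21 mm tall), 0.15 to 0.31 kg, bottom-heavy. Origin at the centre of its underside, z up through the cap. May be absent.
- jar_b: A sealed amber glass jar with a black screw cap and a paper label, a plain upright cylinder 60 mm across and 74 mm tall (cap 58 mm across, 21 mm tall), 0.15 to 0.31 kg, bottom-heavy. Origin at the centre of its underside, z up through the cap. May be absent.
- jar_c: A sealed amber glass jar with a black screw cap and a paper label, a plain upright cylinder 66 mm across and 64 mm tall (cap 64 mm across, 21 mm tall), 0.15 to 0.31 kg, bottom-heavy. Origin at the centre of its underside, z up through the cap. May be absent.
- jar_d: A sealed amber glass jar with a black screw cap and a paper label, a plain upright cylinder 64 mm across and 66 mm tall (cap 62 mm across, 21 mm tall), 0.15 to 0.31 kg, bottom-heavy. Origin at the centre of its underside, z up through the cap. May be absent.
- panel: The photo panel: a flat slab 220 x 320 x 12 mm (x, y, z) with a white top, fixed to the bench, the top face 12 mm above the bench. Origin at the centre of its underside, x along the short side, y along the long side.
- tray: The shallow open grey plastic tray, fixed to the bench: 240 x 180 x 22 mm outside (x, y, z), walls and floor 5 mm thick, no dividers. Origin at the centre of its underside, x along the long side.
- release: The camera release: a black box 100 x 80 x 50 mm (x, y, z) fixed to the bench, with a round two-stage key standing up in the middle of its top. Origin at the centre of its underside.
- key_top (a point): The centre of the top face of the two-stage key, 76 mm above the bench when the key is up; it goes down with the key. The key is an aluminium cap 42 mm across standing 12 mm out of a grey collar 56 mm across, which stands 14 mm out of the box; it is pressed straight down.
- key_stage1 (a joint): Travel of the aluminium cap into its collar, the first stage: 0 m up, 0.008 m at the first click. Starts to move at 1 N and needs 3 N to reach the click. Springs back.
- key_stage2 (a joint): Travel of the collar into the box, the second stage: 0 m up, 0.006 m fully down (cap then 14 mm below its rest). It does not move below 10 N and needs 13 N to be fully down, so any push of 4 to 9 N rests at the first click. Springs back.
- counter: The run counter: a grey metal box 120 x 70 x 44 mm (x, y, z) fixed to the bench, four white number wheels at its +x end and a steel lever paddle on top. Origin at the centre of its underside. The paddle, 34 mm wide and 78 mm long, is hinged across the box 25 mm to +x of the middle, 50 mm above the bench, and points to the counter's -x, sloping up to its free end.
- lever_pad (a point): The middle of the black rubber pad on the upper face of the lever, 60 mm from the hinge, about 80 mm above the bench when the lever is up and 56 mm when it is fully down; it moves with the lever. Push it down from above; a push there takes 3 N to start and 6 N at the end.
- counter_lever (a joint): Angle of the counter's lever: 0 rad up, 0.42 rad fully down on its stop, where the pad is nearly level. Springs back up when let go.
- beaker: Empty glass beaker, 66 mm across, 85 mm tall, loose bystander. Origin under its centre.
- cork_ring: Cork flask ring lying flat, 70 mm across, 22 mm tall, loose bystander. Origin under its centre.
- thermometer: Grey hand-held thermometer lying flat, 120 x 56 x 26 mm, loose bystander. Origin under its centre.
- stopper: Black rubber stopper standing, 44 mm across, 45 mm tall, loose bystander. Origin under its centre.
- wrench: Steel wrench lying flat, 150 mm long, loose bystander. Origin under its middle, x along it.
- flask_clamp: Dark steel boss with a 90 mm steel rod, lying flat, 20 mm tall, loose bystander. Origin under the middle of the 50 x 26 mm boss, the rod along its +x.
Things that resemble listed ones, but are neither listed nor needed, are in the scene too. Leave any red look-alike of the jar_d alone.

How it is judged:
By the outcome, as a careful person would: the job done as asked, in the order asked, and still so for the second after the job is handed in, with the robot touching nothing.
Of jar_a, jar_b, jar_c, jar_d only 3 to 4 are there at a start; the rules pass over those that are not, and their reading is None.
At some moment in a run one of jar_a, jar_b, jar_c, jar_d may be knocked a few centimetres aside while the robot is not near it.
It also fails if it takes over 210 s, if anything falls off the work surface, if the arm or the gripper's body presses on something with over 40 N, if the wrist force passes 120 N, or if a joint passes its speed limit or range.

ROBOT

A 7-joint arm with a two-finger parallel gripper is mounted at the origin on the work surface. World frame = base frame: x ahead of the robot, y to its left, z up, the work surface at z = 0. Lengths are in m, angles in rad, forces in N, time in s.
With the tool pointing down it reaches from about 0.4 to 0.875 m from the base axis. Payload 19.3 kg.
Tool frame: the origin (TCP) lies on the centre line of the jaws, within the pads' length; the fingertips stand 14 mm ahead of it and the grasp point (between the pads) lies 5 mm behind it (bot.tip_extent is the distance from the TCP to the fingertips, in m); z points along the fingers, y is the line along which they close (so a half turn about z gives the same grasp; the last joint's range is limited). The gripper opens to 85 mm and grips with 20 to 120 N. Pads are 22 mm wide; open, the fingers measure 114 mm over their backs; the gripper's body (76 mm by 85 mm) begins 54 mm behind the grasp point. The pads swing forward as they close: fully open they stand 13 mm farther back than shut.
Start: joints at [-1.29, 0.521, -0.036, 1.599, 0.021, 1.021, -0.113], TCP at [0.215, 0.587, 0.245] pointing down, gripper open.
Joint ranges: [-2.91, 2.91], [-0.3, 2.13], [-1.5, 1.42], [0.17, 2.43], [-1.26, 4.41], [0.16, 1.93], [-2.52, 2.52]. Speed limits (rad/s): [1.89, 1.89, 2.39, 2.39, 3.01, 3.01, 3.01].

INTERFACE

Orientations are given as [roll, pitch, yaw] about the fixed x, y, z axes, in that order (R = Rz(yaw) Ry(pitch) Rx(roll)).
In Python, from workcell import monitor, grab_frame, camera_model, bot gives the robot as it stands.
- The arm moves only by the tool move_arm, never from a script. Its argument "moves" is a list of rows, each a list of 4 numbers: the shift along the world's x, y, z in mm, then the turn about the world's z in rad. A call has 1 to 12 rows; each row is the pose to reach, as a shift and turn from the pose commanded when the call began; what a row does not reach only later rows make up. A row lasts 1/8 s, in which the tool goes at most 62.5 mm and 10.7 degrees, less where a joint would pass 70% of its speed; a pose out of reach is approached as far as the arm can. A call with a gripper value outside its range is refused whole. "gripper" is the opening, from 0 (shut) to 1 (fully open), set as the call begins (left out, the last holds). The fingers move at their own pace and stop on an object; "newtons" is the grip in N (left out, the last holds). Time passes only in rows, so rows that repeat a pose let the fingers close. It gives the time, the measured TCP pose, the force, the opening and the grip force at its end, in the units of the state.
- monitor.observe(): the state, without advancing time (a new reading comes with each control period).
- grab_frame(name): name is "scene" or "top" or "wrist"; returns the picture (384x512x3 uint8, blue, green, red); there is no depth.
- camera_model(name): a dict with "vfov" (degrees; the focal length in pixels is half the picture's height over the tangent of half this angle, whatever the lens; pixels are square), "cx", "cy" (the principal point, pixels), "R" (3x3) and "t" (3): a world point X has camera coordinates R X + t; the wrist camera has in their place "T_tool_cam" (4x4, takes a point from camera to tool coordinates, whose origin is the TCP and whose axes are the flange's). Camera axes: x right, y down, z forward; pixel columns grow to the right and rows downward; lengths in m; the calibration is good to about 2 mm. A picture is of the moment at which its call begins: read the wrist's pose just before it. camera_model takes no time and is no camera call.
- bot.job_done(): hands the job in; it is judged then, once.
The state is a dict: "clock": time; "qpos": joint angles; "qd": joint speeds; "joint_efforts": joint torques, N m; "position": TCP position; "tool_rot": TCP orientation; "force": force on the tool from outside, world axes, zero at the start; "moment": the same for the moment, N m; "grip_width": finger opening in m; "finger_force": force on a finger pad.
Only numpy, scipy, OpenCV 4.12 (cv2) and the standard library are available. Lean on these libraries where they do the work, as an engineer would, in place of code of your own. Each camera call takes 0.05 s, during which the arm holds its last target. There are 200 camera calls.

## Working session

There is one attempt and no reset: what is moved stays moved. The work goes in short steps, Python scripts to look and compute and a tool call to move; the robot and the scene stay as the last step left them, time stands still between calls to the robot, and variables do not carry over. Pictures are saved under pics/ and viewed, at most 14 in all, crops included, and the job is handed in when it is done.

Besides the shell and the picture viewer there is one more tool, called after "Emit:" by a JSON object that holds its "op" and its "data". move_arm: Moves the arm, as the interface text tells. Its arguments: {"type":"object","properties":{"moves":{"type":"array","items":{"type":"array","items":{"type":"number"}}},"gripper":{"type":"number"},"newtons":{"type":"number"}},"required":["moves"]}

```bash
mkdir -p pics; ls
cat > h.py <<'E'
import numpy as np, cv2
from workcell import monitor, grab_frame, camera_model, bot
from scipy.spatial.transform import Rotation as Ro
def ray(name,u,v,z,st=None):
    m=camera_model(name); f=192/np.tan(np.radians(m["vfov"])/2)
    d=np.array([(u-m["cx"])/f,(v-m["cy"])/f,1.])
    if name=="wrist":
        st=st or monitor.observe(); T=np.array(m["T_tool_cam"])
        R=Ro.from_euler("xyz",st["tool_rot"]).as_matrix()
        o=R@T[:3,3]+st["position"]; d=R@T[:3,:3]@d
    else:
        R=np.array(m["R"]);t=np.array(m["t"]); o=-R.T@t; d=R.T@d
    return o+d*(z-o[2])/d[2]
def proj(name,X):
    m=camera_model(name); f=192/np.tan(np.radians(m["vfov"])/2)
    c=np.array(m["R"])@X+np.array(m["t"]); return f*c[0]/c[2]+m["cx"],f*c[1]/c[2]+m["cy"]
E
python3 - <<'E'
from h import *
print(monitor.observe())
for n in("scene","top"):
    im=grab_frame(n); cv2.imwrite(f"pics/{n}_raw.png",im)
    cv2.imwrite(f"pics/{n}1.png",cv2.resize(im,(800,600),interpolation=cv2.INTER_CUBIC)); m=camera_model(n)
    print(n,m, -np.array(m["R"]).T@m["t"])
print(camera_model("wrist"))
E
```

```text
pics
{'clock': 0.0, 'qpos': array([-1.29017361,  0.52199622, -0.03635772,  1.59994392,  0.02122563,
        1.02109689, -0.11279892]), 'qd': array([ 0.00075549, -0.00194085, -0.00050446, -0.00116125, -0.00163545,
       -0.00199121,  0.00020242]), 'joint_efforts': array([ 4.02923270e-04, -9.27095532e+01,  1.97983302e+00, -3.69929123e+01,
        1.78451330e-02,  8.22782546e-03, -2.32129921e-06]), 'position': array([0.21471592, 0.58665308, 0.24475942]), 'tool_rot': array([-3.14053721e+00,  8.05276114e-05,  2.79079961e+00]), 'force': array([-0.13010388, -0.27242799,  0.46152119]), 'moment': array([-0.07534057, -0.00812637,  0.01859063]), 'finger_force': 0.0, 'grip_width': 0.08529865040281015}
scene {'vfov': 49.65856469802032, 'cx': 252.80124435539634, 'cy': 188.70245814640595, 'R': array([[-0.18514605,  0.98265232,  0.01074037],
       [ 0.79839607,  0.15678376, -0.58136269],
       [-0.57296131, -0.09906194, -0.81357364]]), 't': array([ 0.14304912, -0.35723101,  1.39723799])} [1.11226012 0.05385358 0.92753882]
top {'vfov': 50.34736869652386, 'cx': 261.2971830926405, 'cy': 195.202370039683, 'R': array([[ 1.03083815e-02, -9.99946799e-01,  3.68731189e-04],
       [-9.83573565e-01, -1.02060469e-02, -1.80218975e-01],
       [ 1.80213151e-01,  1.49509171e-03, -9.83626446e-01]]), 't': array([-0.05301848,  0.52286026,  1.14035434])} [ 0.30931122 -0.04938426  1.21593158]
{'vfov': 62.05218977914096, 'cx': 249.3712376181221, 'cy': 195.0951745725772, 'T_tool_cam': array([[-2.88710570e-04, -9.45264865e-01, -3.26303925e-01,
         8.48567356e-02],
       [ 9.99999850e-01, -4.24796076e-04,  3.45795039e-04,
        -1.15008900e-04],
       [-4.65480528e-04, -3.26303777e-01,  9.45264846e-01,
        -1.28334698e-01],
       [ 0.00000000e+00,  0.00000000e+00,  0.00000000e+00,
         1.00000000e+00]])}
```

View pics/top1.png

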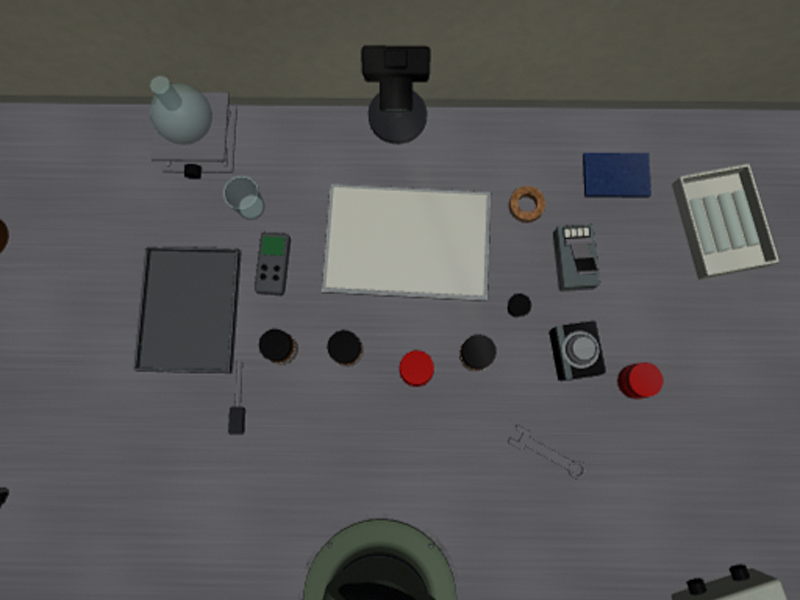

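View pics/scene1.png

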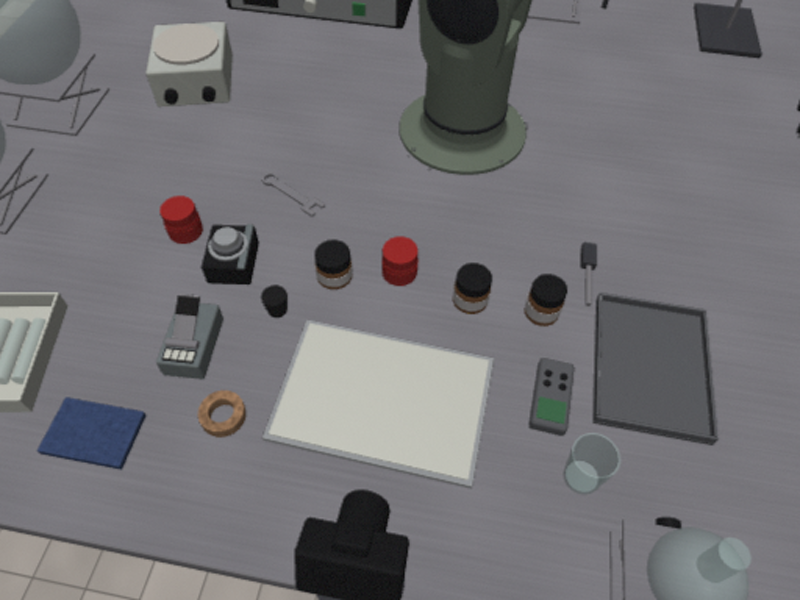

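The candidates in the top view are black-capped jars at (277,345), (345,347) and (478,351). The red look-alikes at (417,368) and (641,380) and the black stopper at (519,305) could be mistaken for them. The scene view shows amber glass and labels only under the three black caps, at (333,262), (472,287) and (546,299). I'll check this in a close crop.

Run:
```python
from h import *
a=cv2.imread("pics/top_raw.png");
c=cv2.resize(a[110:280,80:420],None,fx=2.35,fy=2.35,interpolation=cv2.INTER_CUBIC); c=cv2.convertScaleAbs(c,alpha=1.5,beta=15)
b=cv2.imread("pics/scene_raw.png")[145:215,190:390]; b=cv2.convertScaleAbs(cv2.resize(b,(560,196),interpolation=cv2.INTER_CUBIC),alpha=1.5,beta=15)
o=np.zeros((600,c.shape[1],3),np.uint8); o[:c.shape[0]]=c; o[400:596,:560]=b; print(c.shape)
cv2.imwrite("pics/crop1.png",o)
print(proj("top",np.array([.215,.587,.245])))
k=.64
for n,u,v,z in[("j1",277,345,.07),("j2",345,347,.07),("j3",478,351,.07),("red1",417,368,.066),("red2",641,380,.066),("key",582,349,.076),("pad",584,258,.08),("stop",519,305,.045),
 ("pA",331,186,.012),("pB",490,191,.012),("pC",487,299,.012),("pD",322,292,.012),("tA",147,248,.022),("tB",240,250,.022),("tC",232,373,.022),("tD",136,371,.022),("boss",237,420,.02),("rod",240,363,.01),("thermoBL",257,293,.026),("cA",555,290,.044),("cB",600,287,.044)]:
    print(n,ray("top",u*k,v*k,z)[:2].round(3))
```

```text
(400, 799, 3)
(np.float64(-16.126024125570723), np.float64(308.85813379527576))
j1 [0.443 0.188]
j2 [0.441 0.066]
j3 [ 0.436 -0.174]
red1 [ 0.405 -0.065]
red2 [ 0.388 -0.466]
key [ 0.441 -0.36 ]
pad [ 0.608 -0.369]
stop [ 0.526 -0.254]
pA [0.768 0.108]
pB [ 0.761 -0.207]
pC [ 0.543 -0.199]
pD [0.554 0.119]
tA [0.635 0.459]
tB [0.633 0.279]
tC [0.396 0.28 ]
tD [0.398 0.459]
boss [0.31  0.266]
rod [0.416 0.269]
thermoBL [0.548 0.24 ]
cA [ 0.555 -0.322]
cB [ 0.562 -0.407]
```

View pics/crop1.png

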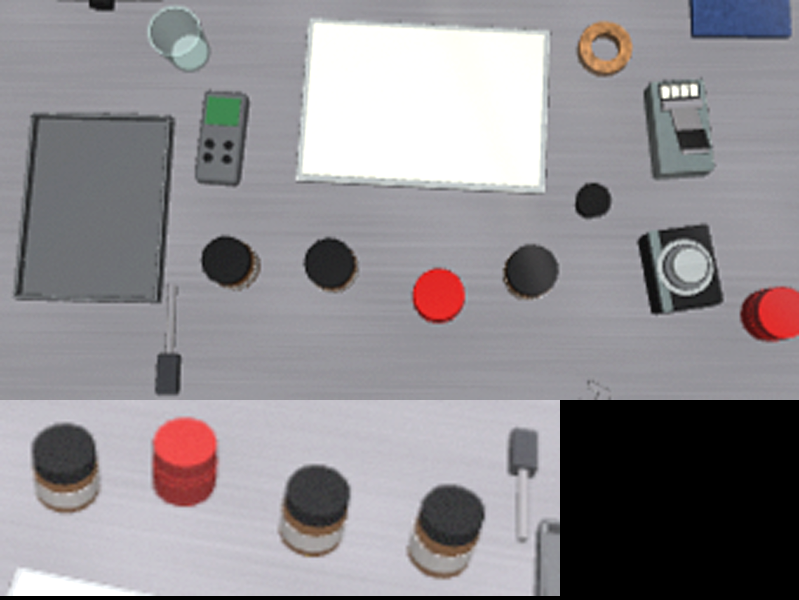

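All three black-capped things are amber jars with labels. The tray measures 239x180 mm and the panel about 216x316 mm, both as specified. I'll move above jar 1 (nearest the tray) and check it with the wrist camera.

Emit:
{"op": "move_arm", "data": {"moves": [[38,-66,-10,0.1],[76,-133,-20,0.2],[114,-200,-35,0.3],[152,-266,-50,0.35],[190,-333,-60,0.35],[228,-399,-70,0.35],[228,-399,-70,0.35],[228,-399,-70,0.35],[228,-399,-70,0.35],[228,-399,-70,0.35]], "gripper": 1, "newtons": 40}}

```text
clock: 1.35
position: [0.4425, 0.1885, 0.1753]
tool_rot: [3.141, -0.0, 3.141]
force: [0.2, -0.9, 0.7]
grip_width: 0.0856
finger_force: 0.0
```

Run:
```python
from h import *
s=monitor.observe(); print(s["position"],s["tool_rot"],s["qpos"])
a=grab_frame("wrist"); b=grab_frame("top"); cv2.imwrite("pics/w2r.png",a); cv2.imwrite("pics/t2r.png",b)
o=np.hstack([a,b]); cv2.imwrite("pics/v2.png",cv2.convertScaleAbs(cv2.resize(o,(800,300),interpolation=cv2.INTER_AREA),alpha=1.5,beta=10))
```

```text
[0.4424838  0.18851332 0.17525259] [ 3.14142141e+00 -3.03665171e-04  3.14124778e+00] [-0.49444164  0.39569236 -0.03990065  2.03758649  0.02315713  0.7089044
  1.02160735]
```

View pics/v2.png

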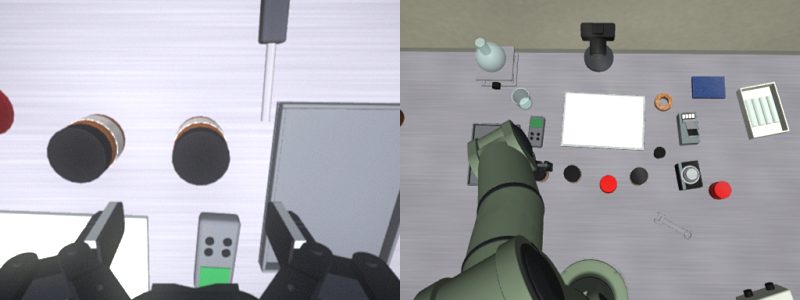

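The wrist view shows two amber jars, with cap tops at about (201,158) and (80,153), and the tray on the right. I'll locate both.

Run:
```python
from h import *
for u,v in((201,158),(80,153)):
  for z in (.064,.07,.074): print(ray("wrist",u*1.28,v*1.28,z).round(4))
```

```text
[0.4463 0.1955 0.064 ]
[0.4441 0.1953 0.07  ]
[0.4426 0.1952 0.074 ]
[0.4409 0.0723 0.064 ]
[0.4388 0.0752 0.07  ]
[0.4374 0.0772 0.074 ]
```

Run:
```python
from h import *
print("tray",ray("wrist",277*1.28,103*1.28,.022).round(4),"panel",ray("wrist",148*1.28,215*1.28,.012).round(4))
b=cv2.imread("pics/t2r.png"); a=cv2.imread("pics/w2r.png")
c=cv2.resize(a[100:300,30:330],(800,533),interpolation=cv2.INTER_CUBIC); cv2.imwrite("pics/w2c.png",c)
```

```text
tray [0.3963 0.2811 0.022 ] panel [0.5479 0.1258 0.012 ]
```

View pics/w2c.png

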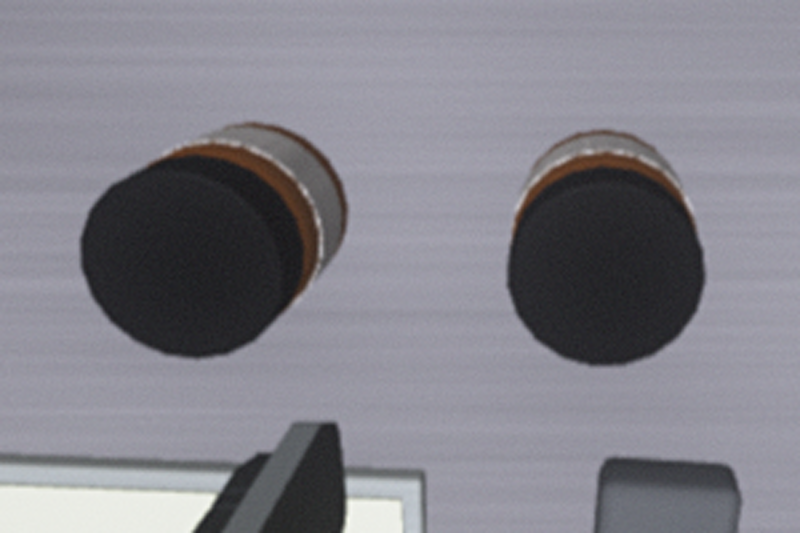

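Jar 1 is at (0.444, 0.195); the top-view y was biased by the visible side of the cap. I'll descend and grip.

Emit:
{"op": "move_arm", "data": {"moves": [[1,6,-20,0],[1,6,-50,0],[1,6,-80,0],[1,6,-105,0],[1,6,-125,0],[1,6,-140,0],[1,6,-140,0],[1,6,-140,0]]}}

```text
clock: 2.45
position: [0.444, 0.1942, 0.0358]
tool_rot: [3.141, 0.001, 3.141]
force: [0.2, -0.1, 0.5]
grip_width: 0.0853
finger_force: 0.0
```

Emit:
{"op": "move_arm", "data": {"moves": [[0,0,0,0],[0,0,0,0],[0,0,0,0],[0,0,0,0],[0,0,0,0],[0,0,0,0],[0,0,0,0],[0,0,0,0]], "gripper": 0, "newtons": 40}}

```text
clock: 3.45
position: [0.4442, 0.1941, 0.036]
tool_rot: [3.141, 0.001, 3.141]
force: [-1.9, -1.1, 11.6]
grip_width: 0.059
finger_force: 40.7
```

Emit:
{"op": "move_arm", "data": {"moves": [[0,0,40,0],[0,0,80,0],[30,-20,110,0],[75,-50,110,0],[120,-80,110,0],[160,-108,110,0],[196,-134,110,0],[196,-134,80,0],[196,-134,50,0],[196,-134,30,0],[196,-134,20,0],[196,-134,20,0]]}}

```text
clock: 4.95
position: [0.6398, 0.06, 0.0552]
tool_rot: [-3.141, -0.0, 3.141]
force: [0.0, 0.2, -2.2]
grip_width: 0.0591
finger_force: 45.1
```

Emit:
{"op": "move_arm", "data": {"moves": [[0,0,-4,0],[0,0,-7,0],[0,0,-7,0],[0,0,-7,0]]}}

```text
clock: 5.45
position: [0.6399, 0.06, 0.0485]
tool_rot: [3.142, 0.0, 3.141]
force: [-0.4, -0.4, -2.2]
grip_width: 0.0596
finger_force: 45.1
```

Emit:
{"op": "move_arm", "data": {"moves": [[0,0,-1,0],[0,0,-1,0],[0,0,-1,0]]}}

```text
clock: 5.82
position: [0.64, 0.0599, 0.0481]
tool_rot: [3.142, 0.001, 3.141]
force: [-4.0, -0.8, 10.1]
grip_width: 0.0595
finger_force: 46.4
```

Emit:
{"op": "move_arm", "data": {"moves": [[0,0,0,0],[0,0,0,0],[0,0,0,0],[0,0,0,0],[0,0,20,0],[0,0,50,0],[0,0,80,0],[0,0,115,0],[0,0,130,0],[0,0,130,0]], "gripper": 1}}

```text
clock: 7.08
position: [0.6402, 0.06, 0.1786]
tool_rot: [3.141, 0.002, 3.141]
force: [-0.0, 0.5, -0.9]
grip_width: 0.0853
finger_force: 0.0
```

Emit:
{"op": "move_arm", "data": {"moves": [[-45,2,0,0],[-90,4,0,0],[-135,7,0,0],[-175,10,0,0],[-200,12,0,0],[-200,12,0,0],[-200,12,0,0]]}}

```text
clock: 7.95
position: [0.4402, 0.0719, 0.1769]
tool_rot: [-3.141, -0.0, 3.141]
force: [0.6, 0.3, -0.2]
grip_width: 0.0853
finger_force: 0.0
```

Run:
```python
from h import *
s=monitor.observe(); print(s["position"],s["tool_rot"])
a=grab_frame("wrist"); b=grab_frame("top"); 
o=np.hstack([a,b]); cv2.imwrite("pics/v3.png",cv2.convertScaleAbs(cv2.resize(o,(800,300),interpolation=cv2.INTER_AREA),alpha=1.5,beta=10))
```

```text
[0.4401854  0.07190999 0.17693039] [-3.14146629e+00 -2.82856187e-04  3.14077987e+00]
```

View pics/v3.png

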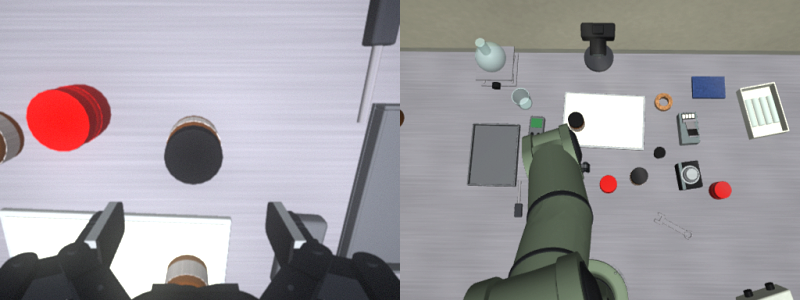

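Jar 1 stands on the panel and jar 2's cap top is at (193,157), so it is centred within 2 mm. I'll grasp it.

Emit:
{"op": "move_arm", "data": {"moves": [[2,-2,-20,0],[2,-2,-50,0],[2,-2,-80,0],[2,-2,-105,0],[2,-2,-125,0],[2,-2,-141,0],[2,-2,-141,0],[2,-2,-141,0]]}}

```text
clock: 9.05
position: [0.4421, 0.0699, 0.0366]
tool_rot: [-3.142, 0.0, 3.141]
force: [0.6, 0.6, 0.7]
grip_width: 0.0854
finger_force: 0.0
```

Emit:
{"op": "move_arm", "data": {"moves": [[0,0,0,0],[0,0,0,0],[0,0,0,0],[0,0,0,0],[0,0,0,0],[0,0,0,0],[0,0,0,0]], "gripper": 0}}

```text
clock: 9.93
position: [0.4422, 0.07, 0.037]
tool_rot: [3.141, 0.001, 3.141]
force: [-1.7, 0.1, 10.1]
grip_width: 0.0612
finger_force: 41.1
```

Emit:
{"op": "move_arm", "data": {"moves": [[0,0,40,0],[0,0,80,0],[30,-20,110,0],[75,-45,110,0],[120,-70,110,0],[160,-95,110,0],[198,-115,110,0],[198,-115,80,0],[198,-115,50,0],[198,-115,30,0],[198,-115,18,0],[198,-115,18,0]]}}

```text
clock: 11.42
position: [0.6397, -0.045, 0.0541]
tool_rot: [3.142, -0.001, 3.141]
force: [0.4, 0.7, -1.0]
grip_width: 0.0612
finger_force: 45.8
```

Emit:
{"op": "move_arm", "data": {"moves": [[0,0,-3,0],[0,0,-6,0],[0,0,-6,0],[0,0,-6,0]]}}

```text
clock: 11.92
position: [0.6403, -0.0451, 0.0491]
tool_rot: [-3.142, 0.001, 3.141]
force: [-1.5, -0.1, 6.6]
grip_width: 0.0614
finger_force: 46.3
```

Emit:
{"op": "move_arm", "data": {"moves": [[0,0,0,0],[0,0,0,0],[0,0,0,0],[0,0,0,0],[0,0,20,0],[0,0,50,0],[0,0,80,0],[0,0,115,0],[0,0,130,0],[0,0,130,0]], "gripper": 1}}

```text
clock: 13.18
position: [0.6402, -0.0451, 0.1796]
tool_rot: [-3.142, 0.002, 3.141]
force: [-0.6, -1.1, -0.9]
grip_width: 0.0856
finger_force: 0.0
```

Emit:
{"op": "move_arm", "data": {"moves": [[-40,-26,0,0],[-80,-52,0,0],[-120,-78,0,0],[-160,-104,0,0],[-204,-131,0,0],[-204,-131,0,0],[-204,-131,0,0],[-204,-131,0,0]]}}

```text
clock: 14.18
position: [0.4364, -0.1754, 0.1779]
tool_rot: [3.141, -0.0, -3.141]
force: [-0.0, 0.3, 0.1]
grip_width: 0.0855
finger_force: 0.0
```

Run:
```python
from h import *
s=monitor.observe(); print(s["position"],s["tool_rot"],s["qpos"])
a=grab_frame("wrist"); b=grab_frame("top"); 
o=np.hstack([a,b]); cv2.imwrite("pics/v4.png",cv2.convertScaleAbs(cv2.resize(o,(800,300),interpolation=cv2.INTER_AREA),alpha=1.5,beta=10))
```

```text
[ 0.43636996 -0.1754204   0.17788276] [ 3.14126166e+00 -3.48494641e-04 -3.14117185e+00] [ 0.28364576  0.37673623 -0.03440982  2.06101185  0.0191812   0.70455794
  1.80824432]
```

View pics/v4.png

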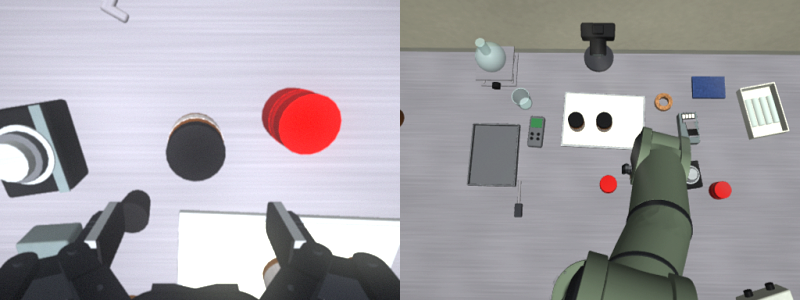

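Run:
```python
from h import *
for z in (.064,.066): print(ray("wrist",195.5*1.28,150*1.28,z).round(4))
```

```text
[ 0.4324 -0.1746  0.064 ]
[ 0.4317 -0.1746  0.066 ]
```

Emit:
{"op": "move_arm", "data": {"moves": [[-4,1,-20,0],[-4,1,-50,0],[-4,1,-80,0],[-4,1,-105,0],[-4,1,-125,0],[-4,1,-142,0],[-4,1,-142,0],[-4,1,-142,0]]}}

```text
clock: 15.28
position: [0.4321, -0.175, 0.0367]
tool_rot: [-3.141, 0.0, 3.141]
force: [0.2, -0.1, 0.4]
grip_width: 0.0851
finger_force: 0.0
```

Emit:
{"op": "move_arm", "data": {"moves": [[0,0,0,0],[0,0,0,0],[0,0,0,0],[0,0,0,0],[0,0,0,0],[0,0,0,0],[0,0,0,0]], "gripper": 0}}

```text
clock: 16.15
position: [0.4322, -0.1752, 0.0371]
tool_rot: [-3.141, 0.001, 3.141]
force: [-1.5, 0.9, 10.7]
grip_width: 0.063
finger_force: 41.3
```

Emit:
{"op": "move_arm", "data": {"moves": [[0,0,40,0],[0,0,80,0],[40,5,110,0],[85,10,110,0],[130,15,110,0],[170,20,110,0],[208,24,110,0],[208,24,80,0],[208,24,50,0],[208,24,30,0],[208,24,18,0],[208,24,18,0]]}}

```text
clock: 17.65
position: [0.6396, -0.1511, 0.0541]
tool_rot: [3.142, -0.001, 3.141]
force: [-0.3, -0.3, -1.3]
grip_width: 0.0634
finger_force: 45.3
```

Emit:
{"op": "move_arm", "data": {"moves": [[0,0,-3,0],[0,0,-6,0],[0,0,-6,0],[0,0,-6,0]]}}

```text
clock: 18.15
position: [0.6403, -0.1512, 0.0492]
tool_rot: [-3.141, 0.001, 3.141]
force: [-1.5, 0.3, 6.7]
grip_width: 0.063
finger_force: 46.0
```

Emit:
{"op": "move_arm", "data": {"moves": [[0,0,0,0],[0,0,0,0],[0,0,0,0],[0,0,0,0],[0,0,20,0],[0,0,50,0],[0,0,80,0],[0,0,115,0],[0,0,140,0],[0,0,140,0]], "gripper": 1}}

```text
clock: 19.4
position: [0.6408, -0.1513, 0.1917]
tool_rot: [-3.141, 0.004, 3.141]
force: [0.2, -0.5, -0.4]
grip_width: 0.0855
finger_force: 0.0
```

Emit:
{"op": "move_arm", "data": {"moves": [[-8,-50,0,0],[-16,-100,0,0],[-24,-150,0,0],[-32,-200,0,0],[-35,-218,0,0],[-35,-218,0,0],[-35,-218,0,0],[-35,-218,0,0]], "gripper": 0}}

```text
clock: 20.4
position: [0.6055, -0.3674, 0.1884]
tool_rot: [3.141, 0.0, -3.14]
force: [0.2, -0.2, -0.3]
grip_width: 0.0003
finger_force: 0.0
```

Run:
```python
from h import *
s=monitor.observe(); print(s["position"],s["tool_rot"],s["qpos"])
a=grab_frame("wrist"); b=grab_frame("top"); 
c=np.zeros((600,800,3),np.uint8); c[:330,:440]=cv2.resize(a,(440,330),interpolation=cv2.INTER_AREA)
c[330:600,:400]=cv2.resize(b[110:218,200:360],(400,270),interpolation=cv2.INTER_CUBIC)
c[:200,445:745]=cv2.resize(b[140:240,330:480],(300,200)); cv2.imwrite("pics/v5.png",cv2.convertScaleAbs(c,alpha=1.3,beta=10))
```

```text
[ 0.60549444 -0.36744347  0.18839997] [ 3.14107619e+00  2.29117191e-04 -3.14047832e+00] [ 0.46868141  0.71272335 -0.01122871  1.4043186   0.00793183  1.02462057
  2.0279763 ]
```

View pics/v5.png

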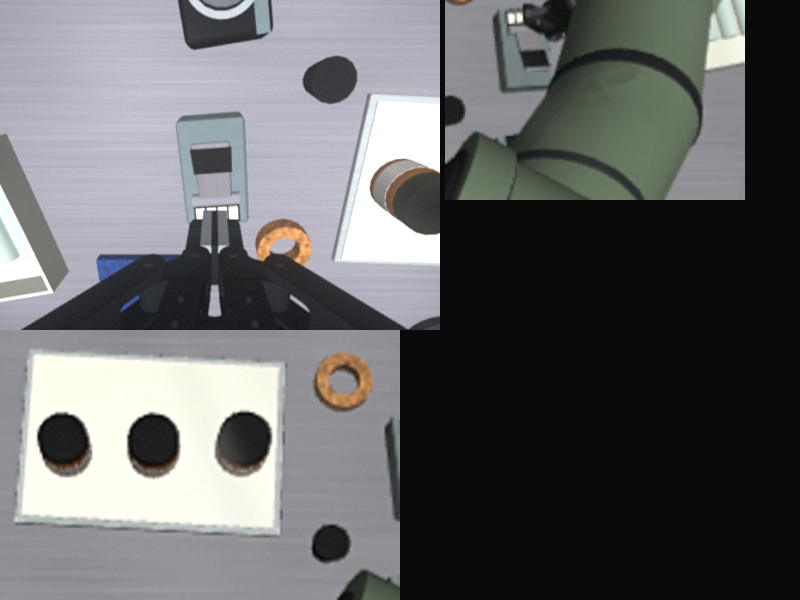

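The three jars stand on the panel. The lever pad is at (211,160) in the wrist view.

Run:
```python
from h import *
k=512/440
print(ray("wrist",211.5*k,160*k,.08).round(4)); print("box",[ray("wrist",u*k,v*k,.044).round(3) for u,v in((179,121),(243,116),(187,220),(247,216))])
```

```text
[ 0.5948 -0.3703  0.08  ]
box [array([ 0.566, -0.403,  0.044]), array([ 0.561, -0.339,  0.044]), array([ 0.677, -0.399,  0.044]), array([ 0.672, -0.331,  0.044])]
```

Emit:
{"op": "move_arm", "data": {"moves": [[-14,-2,-20,0],[-14,-2,-45,0],[-14,-2,-65,0],[-14,-2,-80,0],[-14,-2,-88,0],[-14,-2,-88,0],[-14,-2,-88,0]]}}

```text
clock: 21.38
position: [0.5911, -0.3713, 0.1009]
tool_rot: [-3.141, 0.001, 3.141]
force: [-0.1, -0.1, -0.4]
grip_width: -0.0002
finger_force: 0.0
```

Emit:
{"op": "move_arm", "data": {"moves": [[0,0,-4,0],[0,0,-8,0],[0,0,-12,0],[0,0,-16,0],[0,0,-20,0],[0,0,-24,0],[0,0,-26,0],[0,0,-26,0]]}}

```text
clock: 22.38
position: [0.5906, -0.3711, 0.0741]
tool_rot: [3.142, -0.0, 3.141]
force: [-2.7, -0.2, 4.9]
grip_width: -0.0
finger_force: 2.3
```

Force is 4.9 N, so I'm close to the stop.

Emit:
{"op": "move_arm", "data": {"moves": [[0,0,-2,0],[0,0,-4,0],[0,0,-4,0],[0,0,-4,0]]}}

```text
clock: 22.88
position: [0.5907, -0.3711, 0.0704]
tool_rot: [-3.142, -0.0, 3.141]
force: [-3.4, -0.5, 4.6]
grip_width: 0.0001
finger_force: 2.6
```

Emit:
{"op": "move_arm", "data": {"moves": [[0,0,-1,0],[0,0,-2,0],[0,0,-2,0],[0,0,-2,0]]}}

```text
clock: 23.38
position: [0.5907, -0.3712, 0.0689]
tool_rot: [-3.141, -0.0, 3.141]
force: [-4.4, 0.3, 11.6]
grip_width: 0.0002
finger_force: 5.6
```

Emit:
{"op": "move_arm", "data": {"moves": [[0,0,-1,0],[0,0,-1,0],[0,0,-1,0]]}}

```text
clock: 23.75
position: [0.5907, -0.3713, 0.0687]
tool_rot: [-3.141, 0.0, 3.141]
force: [-8.8, 3.5, 22.3]
grip_width: 0.0001
finger_force: 11.1
```

Emit:
{"op": "move_arm", "data": {"moves": [[0,0,10,0],[0,0,25,0],[0,0,45,0],[0,0,70,0],[0,0,100,0],[0,0,120,0],[0,0,120,0]]}}

```text
clock: 24.62
position: [0.5912, -0.3714, 0.1891]
tool_rot: [-3.14, 0.002, 3.141]
force: [0.3, 0.5, -0.2]
grip_width: -0.0
finger_force: 0.0
```

Emit:
{"op": "move_arm", "data": {"moves": [[-50,3,0,0],[-100,6,0,0],[-150,9,0,0],[-150,9,0,0],[-150,9,0,0],[-150,9,0,0]]}}

```text
clock: 25.38
position: [0.4416, -0.3618, 0.1868]
tool_rot: [3.141, -0.0, -3.142]
force: [0.4, 0.1, -0.1]
grip_width: 0.0002
finger_force: 0.0
```

Run:
```python
from h import *
s=monitor.observe(); print(s["position"],s["tool_rot"],s["qpos"])
a=grab_frame("wrist"); b=grab_frame("top"); 
c=np.zeros((600,800,3),np.uint8); c[:330,:440]=cv2.resize(a,(440,330),interpolation=cv2.INTER_AREA)
c[330:600,:400]=cv2.resize(b[110:218,200:360],(400,270),interpolation=cv2.INTER_CUBIC)
c[:200,445:745]=cv2.resize(b[140:240,330:480],(300,200)); cv2.imwrite("pics/v6.png",cv2.convertScaleAbs(c,alpha=1.3,beta=10))
```

```text
[ 0.44157396 -0.36176471  0.18681103] [ 3.14118484e+00 -1.49456632e-04 -3.14150070e+00] [ 0.59619779  0.50558427 -0.01869771  1.80228102  0.0118746   0.83418503
  2.14274667]
```

View pics/v6.png

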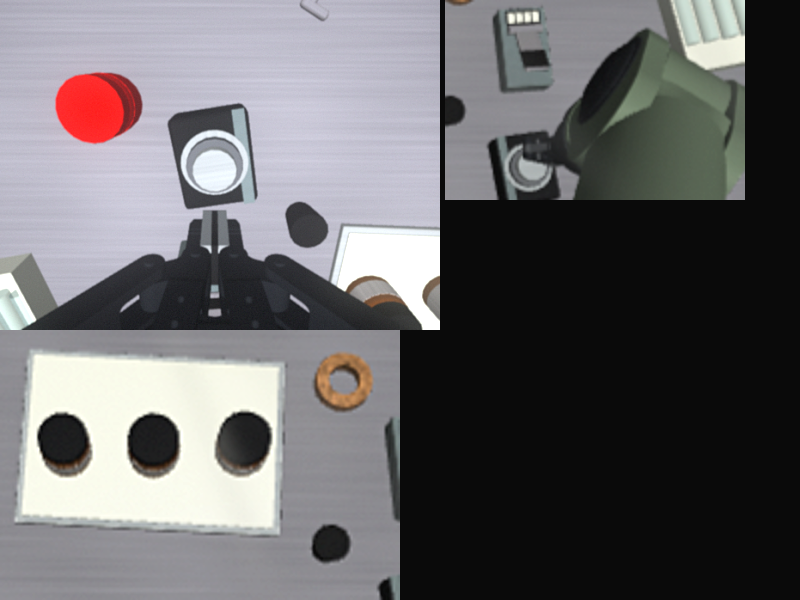

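The lever has sprung back, the jars are still on the panel, and the key cap top is at (214,172).

Run:
```python
from h import *
k=512/440
print(ray("wrist",214*k,172*k,.076).round(4),bot.tip_extent)
```

```text
[ 0.4434 -0.3618  0.076 ] 0.014
```

Emit:
{"op": "move_arm", "data": {"moves": [[2,0,-25,0],[2,0,-50,0],[2,0,-70,0],[2,0,-85,0],[2,0,-92,0],[2,0,-92,0],[2,0,-92,0]]}}

```text
clock: 26.35
position: [0.4431, -0.3623, 0.0959]
tool_rot: [-3.141, 0.001, 3.141]
force: [0.6, 0.1, 0.2]
grip_width: -0.0
finger_force: 0.0
```

Emit:
{"op": "move_arm", "data": {"moves": [[0,0,-3,0],[0,0,-6,0],[0,0,-9,0],[0,0,-11,0],[0,0,-11,0],[0,0,-11,0]]}}

```text
clock: 27.1
position: [0.4429, -0.3621, 0.0844]
tool_rot: [-3.141, 0.0, 3.141]
force: [1.3, 0.3, 3.1]
grip_width: -0.0002
finger_force: 1.1
```

Emit:
{"op": "move_arm", "data": {"moves": [[0,0,-1,0],[0,0,-2,0],[0,0,-2,0]]}}

```text
clock: 27.48
position: [0.4429, -0.3622, 0.0823]
tool_rot: [-3.141, 0.0, 3.141]
force: [1.9, -1.3, 2.4]
grip_width: -0.0002
finger_force: 1.4
```

Emit:
{"op": "move_arm", "data": {"moves": [[0,0,-0.6,0],[0,0,-0.6,0],[0,0,-0.6,0]]}}

```text
clock: 27.85
position: [0.4429, -0.3622, 0.082]
tool_rot: [-3.141, 0.0, 3.141]
force: [0.2, -0.1, 8.6]
grip_width: -0.0
finger_force: 4.1
```

At the first click, about 8 N. I'll ease off a touch and hold.

Emit:
{"op": "move_arm", "data": {"moves": [[0,0,0.15,0],[0,0,0.15,0],[0,0,0.15,0],[0,0,0.15,0],[0,0,0.15,0],[0,0,0.15,0],[0,0,0.15,0],[0,0,0.15,0]]}}

```text
clock: 28.85
position: [0.4429, -0.3622, 0.082]
tool_rot: [-3.141, 0.0, 3.141]
force: [0.4, -0.7, 5.3]
grip_width: 0.0
finger_force: 3.1
```

Emit:
{"op": "move_arm", "data": {"moves": [[0,0,-3,0],[0,0,-6,0],[0,0,-7,0],[0,0,-7,0],[0,0,-7,0]]}}

```text
clock: 29.48
position: [0.443, -0.3622, 0.0757]
tool_rot: [-3.141, 0.001, 3.141]
force: [-3.1, 1.7, 19.3]
grip_width: -0.0003
finger_force: 9.8
```

Fully down: 19 N and 6.3 mm past the click. I'll let it go and return to the jars.

Emit:
{"op": "move_arm", "data": {"moves": [[0,0,8,0],[0,0,20,0],[0,0,40,0],[0,0,70,0],[0,0,100,0],[0,0,115,0],[0,0,115,0]]}}

```text
clock: 30.35
position: [0.4429, -0.3622, 0.1903]
tool_rot: [-3.141, 0.001, 3.141]
force: [0.3, 0.6, -0.5]
grip_width: 0.0002
finger_force: 0.0
```

Emit:
{"op": "move_arm", "data": {"moves": [[35,40,0,0],[70,80,0,0],[105,120,0,0],[140,160,0,0],[175,200,0,0],[197,240,0,0],[197,280,0,0],[197,317,0,0],[197,317,0,0],[197,317,0,0],[197,317,0,0]], "gripper": 1}}

```text
clock: 31.72
position: [0.6396, -0.0464, 0.1893]
tool_rot: [-3.141, -0.001, 3.139]
force: [-0.6, 0.5, 0.4]
grip_width: 0.0852
finger_force: 0.0
```

Run:
```python
from h import *
s=monitor.observe(); print(s["position"],s["tool_rot"],s["qpos"])
a=grab_frame("wrist"); b=grab_frame("scene"); 
c=np.hstack([a,b]); cv2.imwrite("pics/v7.png",cv2.convertScaleAbs(cv2.resize(c,(800,300),interpolation=cv2.INTER_AREA),alpha=1.3,beta=10))
```

```text
[ 0.63955296 -0.04636077  0.18930892] [-3.14111673e+00 -7.42352336e-04  3.13921405e+00] [ 0.0058546   0.60653926 -0.03962203  1.60559905  0.02872134  0.93077571
  1.52453948]
```

View pics/v7.png

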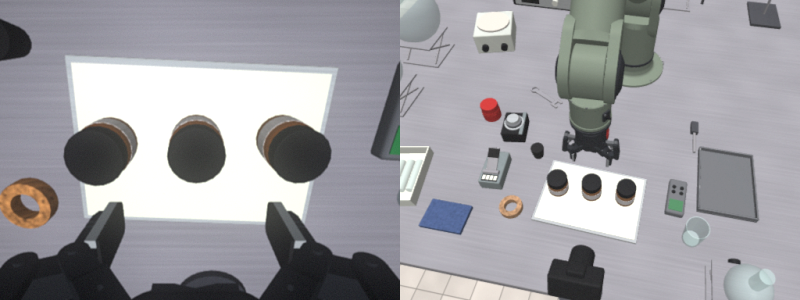

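The photograph is taken and the jars are undisturbed on the panel, with the middle cap at (196,156). I'll move jar 1 (y=0.06) to the tray's far slot.

Emit:
{"op": "move_arm", "data": {"moves": [[0,53,0,0],[0,106,0,0],[0,106,-40,0],[0,106,-80,0],[0,106,-110,0],[0,106,-130,0],[0,106,-141,0],[0,106,-141,0],[0,106,-141,0]]}}

```text
clock: 32.95
position: [0.6404, 0.0609, 0.0499]
tool_rot: [3.141, 0.001, 3.141]
force: [-0.1, 0.1, 0.2]
grip_width: 0.0853
finger_force: 0.0
```

Emit:
{"op": "move_arm", "data": {"moves": [[0,0,0,0],[0,0,0,0],[0,0,0,0],[0,0,0,0],[0,0,0,0],[0,0,0,0],[0,0,0,0]], "gripper": 0}}

```text
clock: 33.83
position: [0.6402, 0.0609, 0.0498]
tool_rot: [3.142, 0.001, 3.141]
force: [-1.9, -0.9, 7.7]
grip_width: 0.0593
finger_force: 41.8
```

Emit:
{"op": "move_arm", "data": {"moves": [[0,0,45,0],[0,0,90,0],[-10,50,90,0],[-20,105,90,0],[-30,160,90,0],[-40,215,90,0],[-50,265,90,0],[-51,309,90,0],[-51,309,60,0],[-51,309,30,0],[-51,309,10,0],[-51,309,0,0]]}}

```text
clock: 35.33
position: [0.5886, 0.3697, 0.0479]
tool_rot: [-3.141, -0.001, 3.141]
force: [-0.2, -0.0, -2.1]
grip_width: 0.0589
finger_force: 44.9
```

Emit:
{"op": "move_arm", "data": {"moves": [[0,0,-4,0],[0,0,-6,0],[0,0,-6,0],[0,0,-6,0]]}}

```text
clock: 35.83
position: [0.589, 0.3701, 0.0434]
tool_rot: [3.141, 0.001, 3.141]
force: [-0.0, -0.0, -1.8]
grip_width: 0.0596
finger_force: 44.9
```

Bottom is at about 5.5 mm. I'll lower 1 mm more and release.

Emit:
{"op": "move_arm", "data": {"moves": [[0,0,-1,0],[0,0,-1,0],[0,0,-1,0]]}}

```text
clock: 36.2
position: [0.5891, 0.3701, 0.0428]
tool_rot: [3.141, 0.001, 3.141]
force: [-3.4, -1.1, 8.1]
grip_width: 0.059
finger_force: 45.9
```

Emit:
{"op": "move_arm", "data": {"moves": [[0,0,0,0],[0,0,0,0],[0,0,0,0],[0,0,0,0],[0,0,20,0],[0,0,50,0],[0,0,80,0],[0,0,115,0],[0,0,145,0],[0,0,145,0]], "gripper": 1}}

```text
clock: 37.45
position: [0.5899, 0.3706, 0.1909]
tool_rot: [3.139, 0.004, 3.141]
force: [-0.7, 0.1, -0.1]
grip_width: 0.0853
finger_force: 0.0
```

Emit:
{"op": "move_arm", "data": {"moves": [[6,-50,0,0],[12,-100,0,0],[18,-150,0,0],[24,-200,0,0],[30,-250,0,0],[36,-300,0,0],[42,-350,0,0],[51,-415,0,0],[51,-415,0,0],[51,-415,0,0],[51,-415,0,0]]}}

```text
clock: 38.83
position: [0.6397, -0.0434, 0.187]
tool_rot: [3.141, -0.0, -3.14]
force: [0.1, 1.0, 0.0]
grip_width: 0.0858
finger_force: 0.0
```

Run:
```python
from h import *
s=monitor.observe(); print(s["position"],s["tool_rot"])
a=grab_frame("wrist"); b=grab_frame("scene"); 
c=np.hstack([a,b]); cv2.imwrite("pics/v8.png",cv2.convertScaleAbs(cv2.resize(c,(800,300),interpolation=cv2.INTER_AREA),alpha=1.3,beta=10))
```

```text
[ 0.63972494 -0.04336675  0.18695862] [ 3.14096072e+00 -4.22006998e-05 -3.14049915e+00]
```

View pics/v8.png

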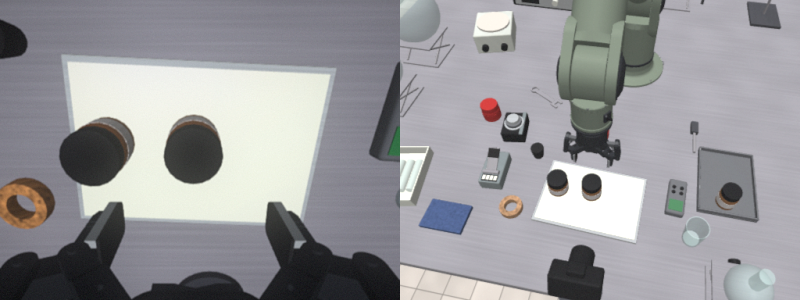

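Jar 1 stands in the tray and the other two haven't moved. Next is the middle jar.

Emit:
{"op": "move_arm", "data": {"moves": [[0,-1.5,-40,0],[0,-1.5,-80,0],[0,-1.5,-110,0],[0,-1.5,-130,0],[0,-1.5,-138,0],[0,-1.5,-138,0],[0,-1.5,-138,0]]}}

```text
clock: 39.8
position: [0.6404, -0.0466, 0.0499]
tool_rot: [-3.142, 0.002, 3.141]
force: [0.8, -0.4, 0.5]
grip_width: 0.0852
finger_force: 0.0
```

Emit:
{"op": "move_arm", "data": {"moves": [[0,0,0,0],[0,0,0,0],[0,0,0,0],[0,0,0,0],[0,0,0,0],[0,0,0,0],[0,0,0,0]], "gripper": 0}}

```text
clock: 40.67
position: [0.6402, -0.0465, 0.0498]
tool_rot: [3.142, 0.001, 3.141]
force: [-2.5, 0.6, 8.4]
grip_width: 0.061
finger_force: 42.0
```

Emit:
{"op": "move_arm", "data": {"moves": [[0,0,45,0],[0,0,90,0],[-15,50,100,0],[-30,100,100,0],[-45,150,100,0],[-60,200,100,0],[-75,250,100,0],[-90,300,100,0],[-105,350,100,0],[-124,414,100,0],[-124,414,100,0],[-124,414,100,0]]}}

```text
clock: 42.18
position: [0.5156, 0.3673, 0.1488]
tool_rot: [-3.141, -0.0, 3.142]
force: [0.5, -0.9, -2.3]
grip_width: 0.0615
finger_force: 45.4
```

Emit:
{"op": "move_arm", "data": {"moves": [[0,0,-40,0],[0,0,-70,0],[0,0,-90,0],[0,0,-100,0],[0,0,-104,0],[0,0,-106.5,0],[0,0,-106.5,0],[0,0,-106.5,0]]}}

```text
clock: 43.18
position: [0.5159, 0.3676, 0.0428]
tool_rot: [3.141, 0.0, 3.141]
force: [0.6, -1.2, 0.8]
grip_width: 0.061
finger_force: 45.5
```

Emit:
{"op": "move_arm", "data": {"moves": [[0,0,-0.5,0],[0,0,-0.5,0]]}}

```text
clock: 43.42
position: [0.516, 0.3676, 0.0428]
tool_rot: [3.141, 0.001, 3.141]
force: [-3.3, -1.8, 10.3]
grip_width: 0.0614
finger_force: 46.9
```

Emit:
{"op": "move_arm", "data": {"moves": [[0,0,0,0],[0,0,0,0],[0,0,0,0],[0,0,0,0],[0,0,20,0],[0,0,50,0],[0,0,80,0],[0,0,115,0],[0,0,145,0],[0,0,145,0]], "gripper": 1}}

```text
clock: 44.68
position: [0.5168, 0.3681, 0.1906]
tool_rot: [3.138, 0.004, 3.141]
force: [-0.1, 0.1, 0.7]
grip_width: 0.0852
finger_force: 0.0
```

Emit:
{"op": "move_arm", "data": {"moves": [[14,-57,0,0],[28,-114,0,0],[42,-171,0,0],[56,-228,0,0],[70,-285,0,0],[84,-342,0,0],[98,-399,0,0],[112,-456,0,0],[124,-519,0,0],[124,-519,0,0],[124,-519,0,0],[124,-519,0,0]]}}

```text
clock: 46.18
position: [0.6398, -0.15, 0.187]
tool_rot: [3.141, -0.0, -3.141]
force: [0.3, -0.0, 0.0]
grip_width: 0.0852
finger_force: 0.0
```

Run:
```python
from h import *
s=monitor.observe(); print(s["position"],s["tool_rot"])
a=grab_frame("wrist"); b=grab_frame("scene"); 
c=np.hstack([a,b]); cv2.imwrite("pics/v9.png",cv2.convertScaleAbs(cv2.resize(c,(800,300),interpolation=cv2.INTER_AREA),alpha=1.3,beta=10))
```

```text
[ 0.63981095 -0.14995996  0.18699358] [ 3.14094552e+00 -3.53000487e-05 -3.14058516e+00]
```

View pics/v9.png

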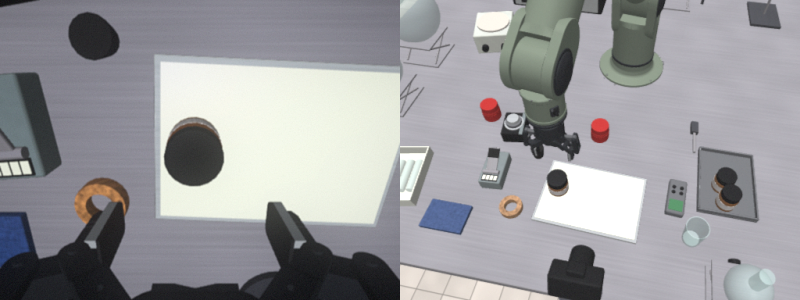

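Two jars stand in the tray and the last one is centred below the gripper at (194,155).

Emit:
{"op": "move_arm", "data": {"moves": [[0,-1,-40,0],[0,-1,-80,0],[0,-1,-110,0],[0,-1,-130,0],[0,-1,-138,0],[0,-1,-138,0],[0,-1,-138,0]]}}

```text
clock: 47.15
position: [0.6404, -0.1527, 0.0499]
tool_rot: [-3.141, 0.001, 3.141]
force: [-0.0, 1.0, 0.5]
grip_width: 0.0856
finger_force: 0.0
```

Emit:
{"op": "move_arm", "data": {"moves": [[0,0,0,0],[0,0,0,0],[0,0,0,0],[0,0,0,0],[0,0,0,0],[0,0,0,0],[0,0,0,0]], "gripper": 0}}

```text
clock: 48.02
position: [0.6402, -0.1526, 0.0498]
tool_rot: [-3.141, 0.001, 3.141]
force: [-2.6, 1.1, 8.0]
grip_width: 0.063
finger_force: 42.5
```

Emit:
{"op": "move_arm", "data": {"moves": [[0,0,45,0],[0,0,90,0],[-22,57,110,0],[-44,114,110,0],[-66,171,110,0],[-88,228,110,0],[-110,285,110,0],[-132,342,110,0],[-154,399,110,0],[-176,456,110,0],[-197,505,110,0],[-197,520,110,0]]}}

```text
clock: 49.52
position: [0.4406, 0.3709, 0.1591]
tool_rot: [3.14, -0.001, -3.138]
force: [-0.7, 0.4, -1.9]
grip_width: 0.0632
finger_force: 45.1
```

Emit:
{"op": "move_arm", "data": {"moves": [[0,0,0,0],[0,0,-40,0],[0,0,-70,0],[0,0,-95,0],[0,0,-108,0],[0,0,-114,0],[0,0,-116.5,0],[0,0,-116.5,0],[0,0,-116.5,0]]}}

```text
clock: 50.65
position: [0.4431, 0.3676, 0.0429]
tool_rot: [3.141, 0.001, 3.141]
force: [-0.3, 0.1, -1.6]
grip_width: 0.0633
finger_force: 45.4
```

Emit:
{"op": "move_arm", "data": {"moves": [[0,0,-0.7,0],[0,0,-0.7,0]]}}

```text
clock: 50.9
position: [0.4431, 0.3676, 0.0428]
tool_rot: [3.141, 0.001, 3.141]
force: [-3.7, -3.0, 17.1]
grip_width: 0.0635
finger_force: 47.1
```

Emit:
{"op": "move_arm", "data": {"moves": [[0,0,0,0],[0,0,0,0],[0,0,0,0],[0,0,0,0],[0,0,20,0],[0,0,50,0],[0,0,80,0],[0,0,115,0],[0,0,145,0],[0,0,145,0]], "gripper": 1}}

```text
clock: 52.15
position: [0.4436, 0.3681, 0.1901]
tool_rot: [3.138, 0.003, 3.141]
force: [-0.0, -0.0, -0.3]
grip_width: 0.0852
finger_force: 0.0
```

Emit:
{"op": "move_arm", "data": {"moves": [[20,-57,0,0],[40,-114,0,0],[60,-171,0,0],[80,-228,0,0],[100,-285,0,0],[120,-342,0,0],[140,-370,0,0],[140,-370,0,0],[140,-370,0,0],[140,-370,0,0]]}}

```text
clock: 53.4
position: [0.5824, -0.0014, 0.1867]
tool_rot: [3.141, -0.0, -3.141]
force: [-0.3, 0.6, 0.5]
grip_width: 0.0856
finger_force: 0.0
```

Run:
```python
from h import *
a=grab_frame("top"); b=grab_frame("scene"); 
c=np.hstack([cv2.resize(a,(400,300)),cv2.resize(b,(400,300))])
d=np.hstack([cv2.resize(a[140:260,70:230],(400,300)),cv2.resize(b[180:300,352:512],(400,300))])
cv2.imwrite("pics/v10.png",cv2.convertScaleAbs(np.vstack([c,d]),alpha=1.4,beta=10))
```

```text
(no output)
```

View pics/v10.png

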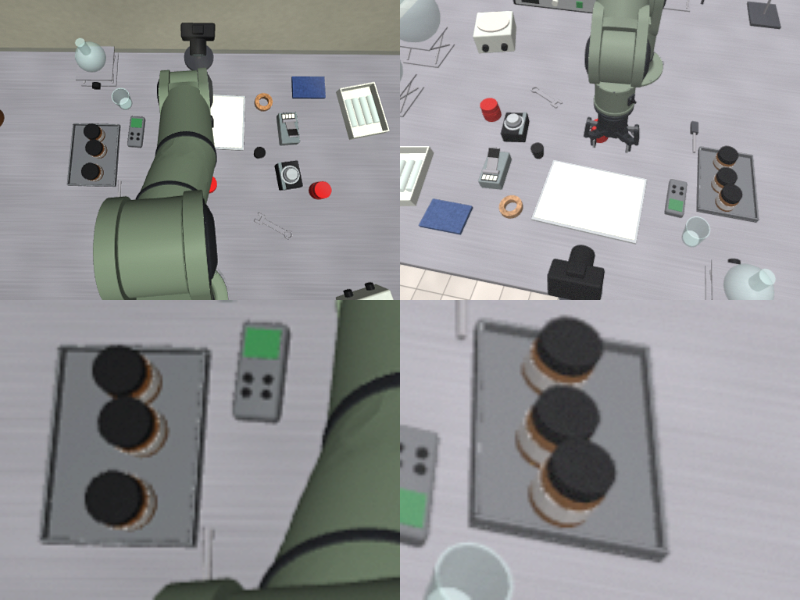

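All three jars stand upright in the tray. One appears to have been nudged closer to its neighbour but is still upright and inside. The panel is empty and the other things look unmoved, so I'm handing in.

```bash
python3 -c "
from h import *
print(bot.job_done())"
```

```text
the job is handed in; nothing more can be done
None
```

I finished the job and handed it in at about 53 s on the clock: the three amber jars on the bench (a, b and d, going by grip width) were stood on the panel, the counter lever was pushed to its stop and sprang back, the release key was held at its first click for about 1.3 s and then pressed fully and let go, and all three jars now stand upright in the grey tray with the other things, as far as the pictures show, where they were.

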